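# Fire the loaded marking stamp on the injector bench

## Task

Two spring-driven marking stamps stand on the injector bench, and one of them has an injector nozzle lying in its cradle. Mark that nozzle: draw this stamp's striker back by its knob until its sear catches, let go of it, then press the stamp's trip pad so that the striker flies home against the nozzle. Leave the striker of the other stamp, whose cradle is empty, where it is.

Things in the scene. Friction and masses are not known exactly. Their poses are not given: they have to be found in the camera images.
- striker_knob (a point): Centre of the upright black knob (22 mm diameter, 40 mm tall, its top 108 mm above the table) on the striker of the LOADED stamp; moves with the striker. x axis: level, along the stamp from trip pad to cradle; z up. It is drawn back along -x. Stamp: fixed grey block 280 x 80 mm, 54 mm high under the knob; nozzle lying across its cradle 91 mm from the knob along +x, top 60 mm (backstop 63 mm).
- trip_top (a point): Centre of the top face of the LOADED stamp's trip pad: a round steel pad, 34 mm diameter, 85 mm above the table, 115 mm from the knob's home along -x of the knob's frame (same axes). Pressed straight down it moves 12 mm to a hard stop, taking 3 to 6 N; the sear lets go at about 8 mm. It springs up again. It dips by itself while the striker is drawn past the sear.
- striker (a joint): How far the loaded stamp's striker is drawn back, in m: 0 is home (against the nozzle), where it starts. The sear clicks in just past 0.040, where the striker then rests when let go; hard stop at 0.060. A spring pulls it home with 6 N at 0 and 10 N at 0.040; drawing it over the sear takes up to about 15 N. Let go before the sear catches, it runs home.
- spare_striker (a joint): The same for the other stamp: 0 is home, where it starts and must stay. This stamp is just like the loaded one but its cradle is empty; it stands beside it, the knobs at least 230 mm apart across the bench.

How it is judged:
On the way, in this order (a step that is already met when the one before it is completed fails the run):
1. the loaded stamp's striker is drawn back and held by its sear, with the robot off it (value of joint striker above 0.034 m and contact force between each of the fingers, the arm and striker below 0.3 N), for 0.3 s.
2. the sear is tripped and the striker has run home, with the robot off it (value of joint striker below 0.005 m and contact force between each of the fingers, the arm and striker below 0.3 N), for 0.1 s.
At the end, for the whole second after the job is handed in: The loaded stamp's striker, after having been caught by its sear and let go, is home again (within 5 mm) and at rest, and the other stamp's striker is home (within 5 mm) (value of joint each of striker, spare_striker below 0.005 m and velocity of joint striker between -0.02 and 0.02 m/s); the robot touches nothing.
It fails at once if the striker of the other stamp is drawn back by more than 10 mm (value of joint spare_striker above 0.01 m).
It also fails if it takes over 45 s, if anything falls off the work surface, if the arm or the gripper's body presses on something with over 40 N, if the wrist force passes 120 N, or if a joint passes its speed limit or range.

## Robot

A 7-joint arm with a two-finger parallel gripper is mounted at the origin on the work surface. World frame = base frame: x ahead of the robot, y to its left, z up, the work surface at z = 0. Lengths are in m, angles in rad, forces in N, time in s.
With the tool pointing down it reaches from about 0.425 to 0.875 m from the base axis. Payload 4.7 kg.
Tool frame: the origin (TCP) lies midway between the tips of the shut fingers; the grasp point (between the pads) lies 19 mm behind it; y points along the fingers, z is the direction in which the jaws open and shut, and the axes are right-handed (so a half turn about y gives the same grasp; the last joint's range is limited). The gripper opens to 87 mm and grips with 3 to 60 N. Pads are 19 mm wide; open, the fingers measure 117 mm over their backs; the gripper's body (75 mm by 190 mm) begins 51 mm behind the grasp point.
Start: joints at [-1.224, 0.321, -0.07, 1.45, 0.023, 1.371, -0.057], TCP at [0.212, 0.614, 0.223] pointing down, gripper open.
Joint ranges: [-2.86, 2.86], [-0.3, 2.09], [-1.38, 1.24], [0.06, 2.45], [-1.56, 4.7], [0.09, 2.05], [-2.69, 2.69]. Speed limits (rad/s): [2.57, 2.57, 3.14, 3.14, 3.14, 3.14, 3.14].

## Interface

Orientations are given as a rotation vector (axis times angle).
In Python, from bench import ctrl gives the robot as it stands.
- The arm moves only by the tool play_rows, never from a script. Its arguments are lists of equal length, an entry for each row: "translation": the shift along the tool's x, y, z in mm, a list of three; "turn": the turn, a rotation vector about the tool's x, y, z in rad, a list of three; "fingers": the opening, from -1 (shut) to 1 (fully open), so that 0 is half open. In form: {"translation": [[dx, dy, dz], ...], "turn": [[wx, wy, wz], ...], "fingers": [fingers, ...]}. A call has exactly 10 rows; each row shifts and turns the commanded pose from where the row before left it, along the tool's axes as they then stand; what a row does not reach is not made up. A row lasts 1/12 s, in which the tool goes at most 41.7 mm and 7.16 degrees, less where a joint would pass 70% of its speed; a pose out of reach is approached as far as the arm can. A call with a gripper value outside its range is refused whole. The fingers move at their own pace and stop on an object; "grip_force" is the grip in N (left out, the last holds). Time passes only in rows, so rows that do not move let the fingers close, or fill a call up. It gives the time, the measured TCP pose, the force and the opening at its end, in the units of the state.
- ctrl.get_state(): the state, without advancing time (a new reading comes with each control period).
- ctrl.get_image(name): name is "scene" or "side" or "wrist"; returns the picture (480x640x3 uint8, blue, green, red); there is no depth.
- ctrl.camera_info(name): a dict with "camera_matrix" (3x3 intrinsics, pixels), "R" (3x3) and "t" (3): a world point X has camera coordinates R X + t. Camera axes: x right, y down, z forward; pixel columns grow to the right and rows downward; lengths in m; the calibration is good to about 2 mm. The wrist camera is an equidistant fisheye: a pixel r from the principal point sees the ray r / f radians off the axis. A picture is of the moment at which its call begins: read the wrist's pose just before it. camera_info takes no time and is no camera call; for the wrist camera it gives the pose at the moment of the call.
- ctrl.close_job(): hands the job in, once; it reports no verdict.
The state is a dict: "time": time; "joint_positions": joint angles; "qd": joint speeds; "joint_torque": joint torques, N m; "position": TCP position; "tool_rot": TCP orientation; "ft_force": force on the tool from outside, world axes, zero at the start; "torque": the same for the moment, N m; "grip_width": opening from 0.0 (shut) to 1.0 (fully open).
Only numpy, scipy, OpenCV 4.12 (cv2) and the standard library are available. Lean on these libraries where they do the work, as an engineer would, in place of code of your own. Each camera call takes 0.05 s, during which the arm holds its last target.

## Working session

There is one attempt and no reset: what is moved stays moved. The work goes in short steps, Python scripts to look and compute and a tool call to move; the robot and the scene stay as the last step left them, time stands still between calls to the robot, and variables do not carry over. Pictures are saved under pics/ and viewed, and the job is handed in when it is done.

Besides the shell and the picture viewer there is one more tool, called after "Request:" as name(argument=value, ...), one argument or row to a line, values as JSON. play_rows: Moves the arm, as the interface text tells. Its arguments: {"type":"object","properties":{"translation":{"type":"array"},"turn":{"type":"array"},"fingers":{"type":"array"},"grip_force":{"type":"number"}},"required":["translation","turn","fingers"]}

```bash
mkdir -p pics; ls
python3 - <<'E'
from bench import ctrl
import cv2
s=ctrl.get_state();print(s)
for n in ("scene","side","wrist"):
    i=ctrl.camera_info(n);print(n,i)
    cv2.imwrite(f"pics/{n}0.png",ctrl.get_image(n))
E
```

```text
pics
{'time': 0.0, 'joint_positions': array([-1.22392229,  0.32180033, -0.07010265,  1.45167908,  0.02259138,
        1.37078738, -0.05690589]), 'qd': array([ 7.33276661e-04, -9.36663686e-04,  7.11335021e-05, -1.17508392e-03,
        1.08466121e-03,  2.09188143e-03,  1.02209472e-03]), 'joint_torque': array([-1.26451181e-03, -4.91286635e+01, -4.04450800e-01, -3.12524414e+01,
       -6.38622791e-02,  4.38528636e-02,  1.78312166e-04]), 'position': array([0.21218607, 0.6138065 , 0.22147432]), 'tool_rot': array([-1.55685579,  0.26135829, -0.26099726]), 'ft_force': array([-0.47430933, -0.32840551, -0.29090953]), 'torque': array([ 0.01207077, -0.02723155,  0.04027449]), 'grip_width': 1.0025128552058948}
scene {'camera_matrix': array([[444.40717322,   0.        , 310.5048429 ],
       [  0.        , 444.40717322, 242.24191275],
       [  0.        ,   0.        ,   1.        ]]), 'R': array([[ 0.77694364,  0.62954186, -0.00596849],
       [ 0.51184259, -0.6371493 , -0.57624468],
       [-0.36657297,  0.44465472, -0.81725543]]), 't': array([-0.40220442, -0.24171597,  0.95255275])}
side {'camera_matrix': array([[444.60895833,   0.        , 316.43163406],
       [  0.        , 444.60895833, 241.46377075],
       [  0.        ,   0.        ,   1.        ]]), 'R': array([[-0.88852088, -0.45864186,  0.01335286],
       [-0.33021676,  0.61897752, -0.71261752],
       [ 0.3185711 , -0.63758488, -0.70142567]]), 't': array([0.48598121, 0.23239228, 0.56782343])}
wrist {'camera_matrix': array([[371.64829954,   0.        , 325.5019764 ],
       [  0.        , 371.64829954, 240.04156136],
       [  0.        ,   0.        ,   1.        ]]), 'R': array([[ 0.32608506,  0.94533824, -0.0020357 ],
       [ 0.91107737, -0.31369116,  0.26746192],
       [ 0.2522034 , -0.08907002, -0.96356628]]), 't': array([-0.64844296, -0.03350579,  0.39191683])}
```

View pics/scene0.png

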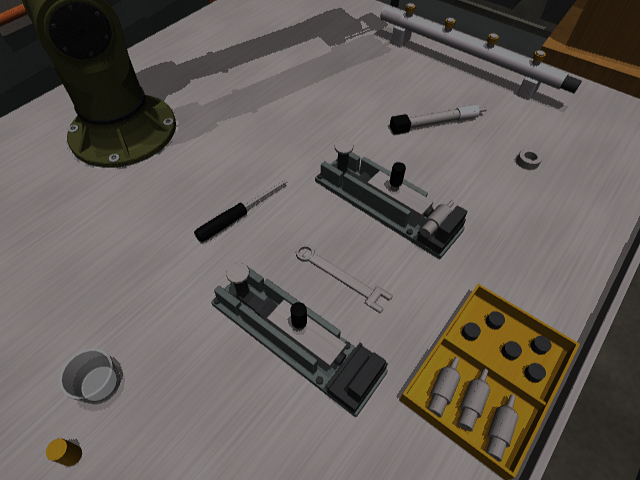

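View pics/side0.png

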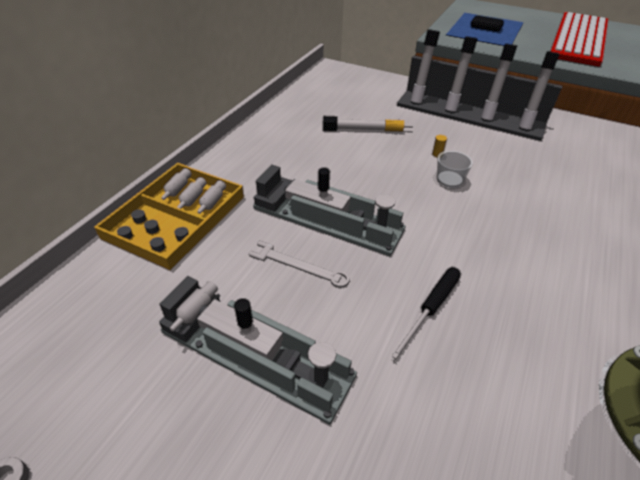

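View pics/wrist0.png

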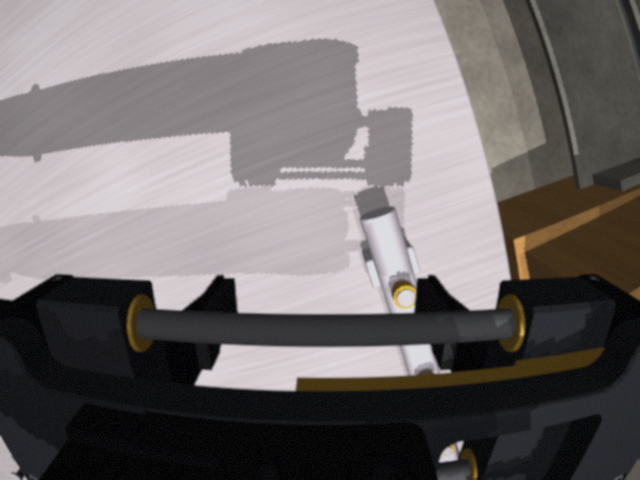

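The nozzle lies in the stamp at scene knob (398,174), trip (343,149). In the side view the same stamp has its knob at (243,312) and trip at (322,353). I'll enlarge both crops to read them better.

Run:
```python
import cv2
a=cv2.imread("pics/scene0.png")[130:265,310:480];cv2.imwrite("pics/sc.png",cv2.resize(a,None,fx=4.4,fy=4.4,interpolation=2))
a=cv2.imread("pics/side0.png")[270:420,155:365];cv2.imwrite("pics/si.png",cv2.resize(a,None,fx=3.8,fy=3.8,interpolation=2))
```

```text
(no output)
```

View pics/sc.png

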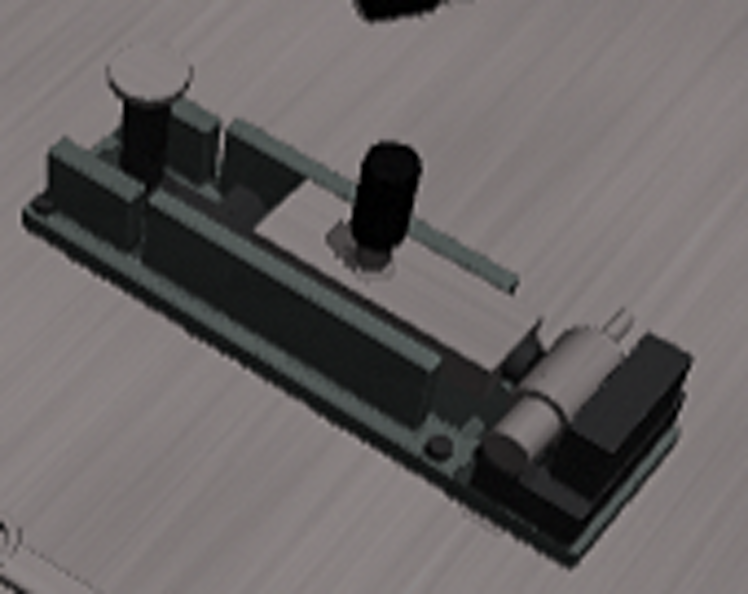

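View pics/si.png

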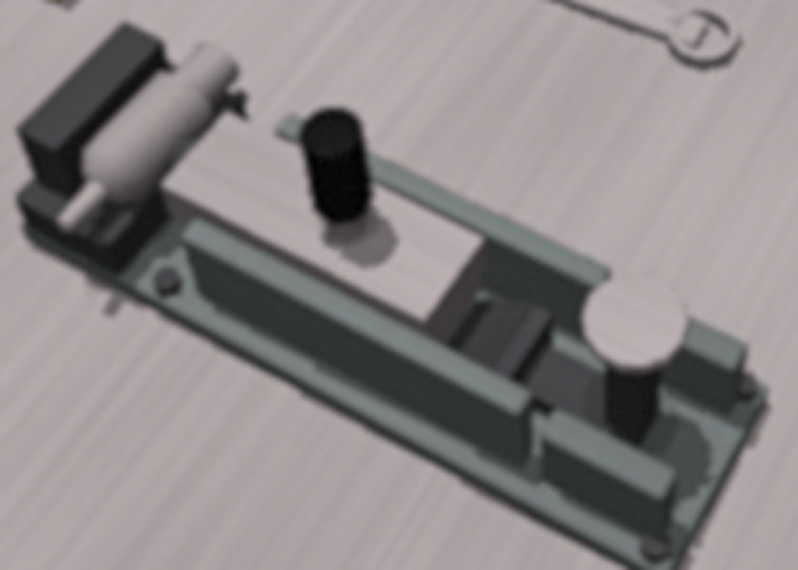

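```bash
cat > h.py <<'E'
import numpy as np
from bench import ctrl
def ray(n,u,v):
    i=ctrl.camera_info(n);K=np.array(i["camera_matrix"]);R=np.array(i["R"]);t=np.array(i["t"])
    return -R.T@t, R.T@np.linalg.inv(K)@[u,v,1]
def atz(n,u,v,z):
    o,d=ray(n,u,v);return o+d*(z-o[2])/d[2]
def tri(a,b):
    A=[];B=[]
    for o,d in(a,b):
        d=d/np.linalg.norm(d);P=np.eye(3)-np.outer(d,d);A.append(P);B.append(P@o)
    return np.linalg.lstsq(np.vstack(A),np.hstack(B),rcond=None)[0]
E
python3 - <<'E'
from h import *
S=lambda x,y:(310+x/4.4,130+y/4.4)
D=lambda x,y:(155+x/3.8,270+y/3.8)
P={}
for n,a,b,z in(("knob",(391,160),(332,130),.108),("trip",(150,74),(635,320),.085)):
    p=atz("scene",*S(*a),z);q=atz("side",*D(*b),z);print(n,p,q,tri(ray("scene",*S(*a)),ray("side",*D(*b))));P[n]=(p+q)/2
v=P["knob"]-P["trip"];print(np.linalg.norm(v[:2]),np.degrees(np.arctan2(v[1],v[0])))
# fisheye wrist/tool relation
from scipy.spatial.transform import Rotation as Ro
s=ctrl.get_state();print(Ro.from_rotvec(s["tool_rot"]).as_matrix().round(3),s["time"])
# base-edge direction
a=atz("scene",*S(25,225),0.008);b=atz("scene",*S(572,562),0.008);print(np.degrees(np.arctan2(*(b-a)[1::-1])),np.linalg.norm((b-a)[:2]))
E
```

```text
knob [0.56545215 0.17399361 0.108     ] [0.56233891 0.17630263 0.108     ] [0.5640485  0.17542913 0.10598499]
trip [0.45322352 0.17580016 0.085     ] [0.44736147 0.18051363 0.085     ] [0.44953704 0.17894961 0.08086318]
0.11364286952767794 -1.5171233201896277
[[ 0.945 -0.     0.327]
 [-0.327 -0.001  0.945]
 [ 0.    -1.    -0.001]] 0.15
-1.1841397220321621 0.2729083607026805
```

The two cameras agree to a few mm: knob about (0.564, 0.175), trip about (0.450, 0.178), stamp axis about -1.3°. I'll turn the tool so the jaws lie across the stamp and travel at height.

Request:
play_rows(
  translation=[
    [0,0,0],
    [0,0,0],
    [0,0,0],
    [25,0,-30],
    [25,0,-30],
    [25,0,-30],
    [25,0,-30],
    [25,0,-30],
    [25,0,-30],
    [25,0,-30],
  ],
  turn=[
    [0,-0.104,0],
    [0,-0.104,0],
    [0,-0.104,0],
    [0,0,0],
    [0,0,0],
    [0,0,0],
    [0,0,0],
    [0,0,0],
    [0,0,0],
    [0,0,0],
  ],
  fingers=[1,1,1,1,1,1,1,1,1,1],
  grip_force=35,
)

```text
time: 0.98
position: [0.3838, 0.3989, 0.2224]
tool_rot: [-1.571, 0.016, -0.016]
ft_force: [0.9, 0.3, -0.2]
grip_width: 1.003
```

```bash
cat >> h.py <<'E'
from scipy.spatial.transform import Rotation as Ro
def show(goal=None):
    s=ctrl.get_state();M=Ro.from_rotvec(s["tool_rot"]).as_matrix()
    print(s["time"],s["position"].round(4),s["ft_force"].round(2),round(s["grip_width"],3));print(M.round(3))
    if goal is not None: print("tool mm",(M.T@(np.array(goal)-s["position"])*1000).round(1))
E
python3 -c "
from h import *
show([.564,.175,.2])"
```

```text
0.9833 [0.3838 0.3989 0.2224] [ 0.89  0.26 -0.16] 1.003
[[ 1.    -0.     0.021]
 [-0.021 -0.     1.   ]
 [-0.    -1.    -0.   ]]
tool mm [ 184.8   22.4 -220.1]
```

Request:
play_rows(
  translation=[
    [26,0,-31],
    [26,0,-31],
    [26,0,-31],
    [26,0,-31],
    [26,0,-31],
    [26,0,-31],
    [26,10,-31],
    [2,12,-2],
    [0,0,0],
    [0,0,0],
  ],
  turn=[
    [0,0,0],
    [0,0,0],
    [0,0,0],
    [0,0,0],
    [0,0,0],
    [0,0,0],
    [0,0,0],
    [0,0,0],
    [0,0,0],
    [0,0,0],
  ],
  fingers=[1,1,1,1,1,1,1,1,1,1],
)

```text
time: 1.82
position: [0.5615, 0.178, 0.1995]
tool_rot: [-1.571, 0.019, -0.015]
ft_force: [-0.3, 0.0, 0.3]
grip_width: 1.0
```

```bash
python3 -c "
from h import *
import cv2
show([.564,.175,.078])
for n in ('scene','side','wrist'): cv2.imwrite(f'pics/{n}1.png',ctrl.get_image(n))
"
```

```text
1.8167 [0.5615 0.178  0.1995] [-0.31  0.02  0.31] 1.0
[[ 1.    -0.003  0.021]
 [-0.021 -0.     1.   ]
 [-0.003 -1.    -0.   ]]
tool mm [  2.8 121.5  -2.9]
```

View pics/wrist1.png

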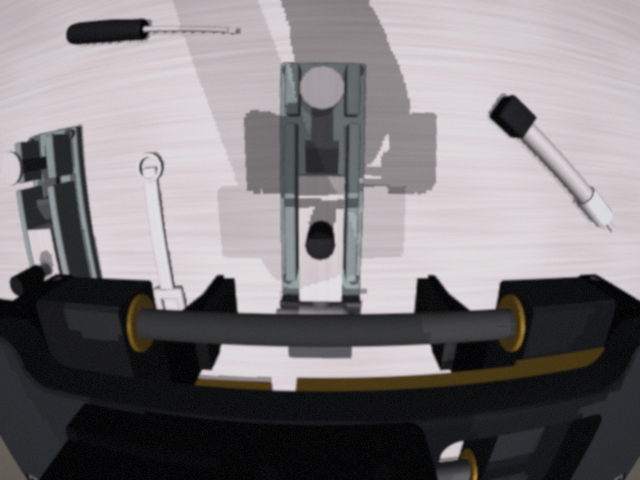

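View pics/side1.png

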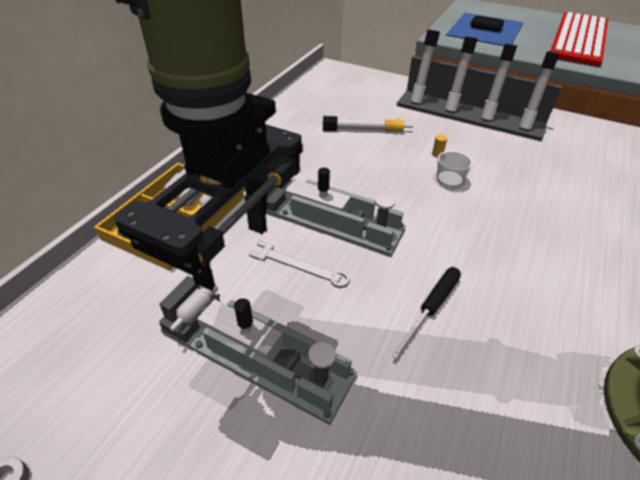

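The wrist view shows the stamp under the jaws, aligned: knob top at about (320,230), trip pad centre at (322,87). I'll cross-check the positions with the fisheye model.

Run:
```python
from h import *
import cv2
def w(u,v,z):
    i=ctrl.camera_info("wrist");K=i["camera_matrix"];R=np.array(i["R"]);t=np.array(i["t"])
    x=(u-K[0,2])/K[0,0];y=(v-K[1,2])/K[1,1];r=np.hypot(x,y)
    d=R.T@np.array([np.sin(r)*x/r,np.sin(r)*y/r,np.cos(r)]);o=-R.T@t
    return o+d*(z-o[2])/d[2]
print(w(320,230,.108),w(322,87,.085))
im=cv2.imread("pics/wrist1.png")[50:280,240:400];cv2.imwrite("pics/w1c.png",cv2.resize(im,None,fx=2.6,fy=2.6))
```

```text
[0.55238184 0.17578119 0.108     ] [0.44881714 0.17890539 0.085     ]
```

View pics/w1c.png

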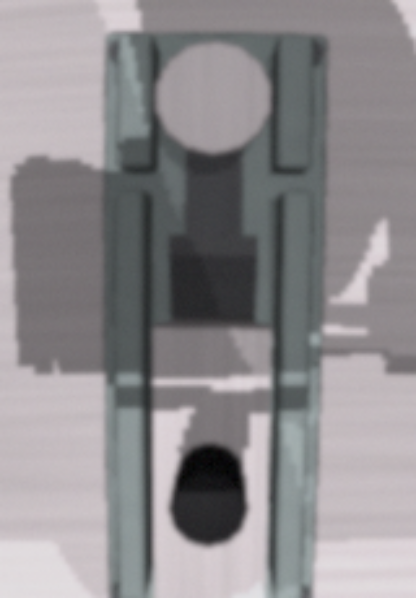

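Read properly from the crop, the knob's top centre is (320,246). That gives about (0.564, 0.176), matching the other cameras. Descending over it.

Request:
play_rows(
  translation=[
    [2.5,10,-2.5],
    [0,25,0],
    [0,25,0],
    [0,25,0],
    [0,20,0],
    [0,12,0],
    [0,6,0],
    [0,0,0],
    [0,0,0],
    [0,0,0],
  ],
  turn=[
    [0,0,0],
    [0,0,0],
    [0,0,0],
    [0,0,0],
    [0,0,0],
    [0,0,0],
    [0,0,0],
    [0,0,0],
    [0,0,0],
    [0,0,0],
  ],
  fingers=[1,1,1,1,1,1,1,1,1,1],
)

```text
time: 2.8
position: [0.5659, 0.1759, 0.0791]
tool_rot: [-1.57, 0.014, -0.018]
ft_force: [0.2, 0.3, -0.1]
grip_width: 1.0
```

```bash
python3 -c "
from h import *
import cv2
show([.564,.1755,.076])
for n in ('scene','wrist'): cv2.imwrite(f'pics/{n}2.png',ctrl.get_image(n))
"
```

```text
2.8 [0.5659 0.1759 0.0791] [ 0.19  0.33 -0.09] 1.0
[[ 1.     0.003  0.021]
 [-0.021  0.001  1.   ]
 [ 0.002 -1.     0.001]]
tool mm [-1.9  3.1 -0.5]
```

View pics/wrist2.png

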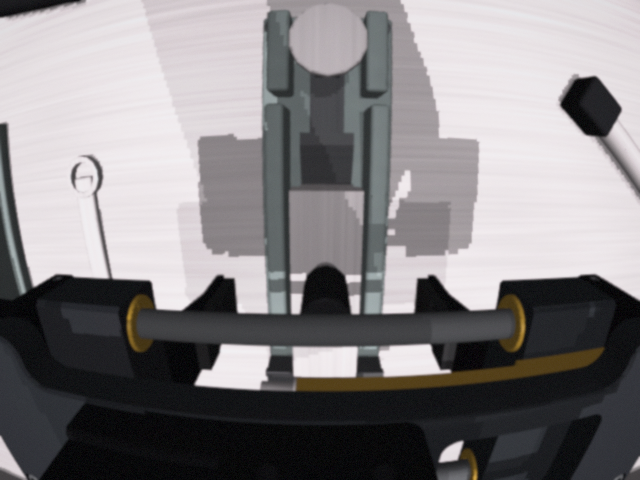

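View pics/scene2.png

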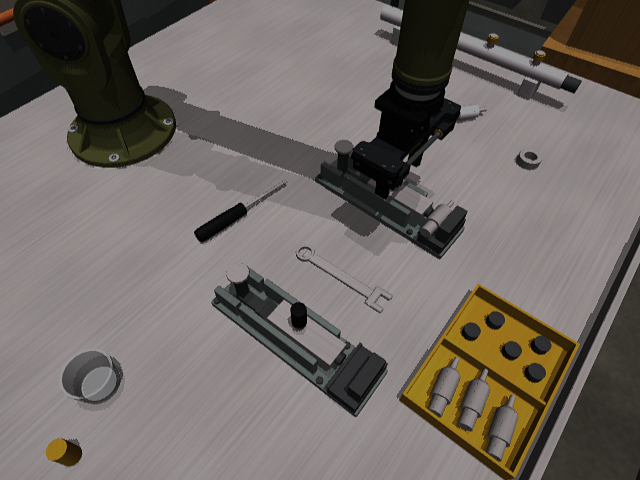

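The knob sits midway between the fingers at wrist (326,290), and nothing is touching. Closing on it.

Request:
play_rows(
  translation=[
    [-1.5,1,0],
    [0,0,0],
    [0,0,0],
    [0,0,0],
    [0,0,0],
    [0,0,0],
    [0,0,0],
    [0,0,0],
    [0,0,0],
    [0,0,0],
  ],
  turn=[
    [0,0,0],
    [0,0,0],
    [0,0,0],
    [0,0,0],
    [0,0,0],
    [0,0,0],
    [0,0,0],
    [0,0,0],
    [0,0,0],
    [0,0,0],
  ],
  fingers=[-1,-1,-1,-1,-1,-1,-1,-1,-1,-1],
  grip_force=40,
)

```text
time: 3.73
position: [0.5633, 0.1755, 0.0766]
tool_rot: [-1.571, 0.016, -0.016]
ft_force: [0.8, -0.3, -0.1]
grip_width: 0.324
```

```bash
python3 -c "
from h import *
show()"
```

```text
3.7333 [0.5633 0.1755 0.0766] [ 0.75 -0.32 -0.14] 0.324
[[ 1.     0.     0.021]
 [-0.021  0.     1.   ]
 [ 0.    -1.     0.   ]]
```

Request:
play_rows(
  translation=[
    [0,0,0],
    [0,0,0],
    [0,0,0],
    [0,0,0],
    [0,0,0],
    [-2,0,0],
    [-3,0,0],
    [-5,0,0],
    [-5,0,0],
    [-5,0,0],
  ],
  turn=[
    [0,0,0],
    [0,0,0],
    [0,0,0],
    [0,0,0],
    [0,0,0],
    [0,0,0],
    [0,0,0],
    [0,0,0],
    [0,0,0],
    [0,0,0],
  ],
  fingers=[-1,-1,-1,-1,-1,-1,-1,-1,-1,-1],
)

```text
time: 4.57
position: [0.5473, 0.1763, 0.0767]
tool_rot: [-1.569, 0.009, -0.024]
ft_force: [13.4, 2.9, -12.5]
grip_width: 0.242
```

```bash
python3 -c "
from h import *
show()"
```

```text
4.5667 [0.5473 0.1763 0.0767] [ 13.42   2.89 -12.5 ] 0.242
[[ 1.     0.009  0.021]
 [-0.021  0.001  1.   ]
 [ 0.009 -1.     0.002]]
```

Request:
play_rows(
  translation=[
    [-5,0,0],
    [-5,0,0],
    [-5,0,0],
    [-5,0,0],
    [-5,0,0],
    [-4,0,0],
    [-2,0,0],
    [0,0,0],
    [0,0,0],
    [0,0,0],
  ],
  turn=[
    [0,0,0],
    [0,0,0],
    [0,0,0],
    [0,0,0],
    [0,0,0],
    [0,0,0],
    [0,0,0],
    [0,0,0],
    [0,0,0],
    [0,0,0],
  ],
  fingers=[-1,-1,-1,-1,-1,-1,-1,-1,-1,-1],
)

```text
time: 5.4
position: [0.5158, 0.1773, 0.0767]
tool_rot: [-1.569, 0.01, -0.023]
ft_force: [11.2, 3.1, -10.3]
grip_width: 0.245
```

```bash
python3 -c "
from h import *
show()
import cv2
for n in ('side','wrist'): cv2.imwrite(f'pics/{n}3.png',ctrl.get_image(n))"
```

```text
5.4 [0.5158 0.1773 0.0767] [ 11.23   3.15 -10.31] 0.245
[[ 1.     0.008  0.021]
 [-0.021  0.002  1.   ]
 [ 0.008 -1.     0.002]]
```

View pics/wrist3.png

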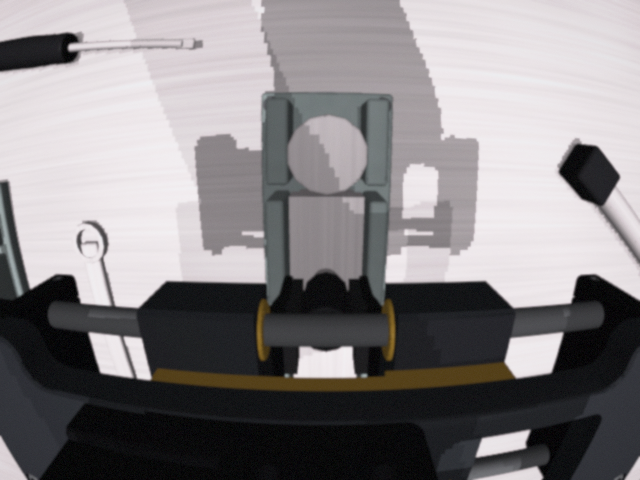

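View pics/side3.png

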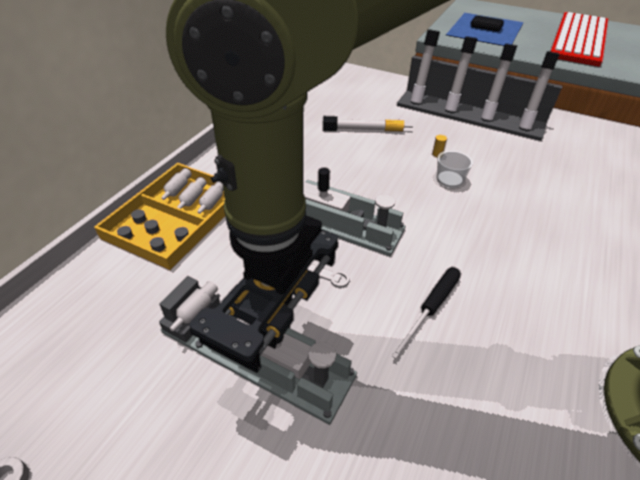

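The striker is drawn about 47.5 mm. I'll go 2 mm further, then ease forward so I can feel whether the sear takes the load before I let go.

Request:
play_rows(
  translation=[
    [-2,0,0],
    [0,0,0],
    [0,0,0],
    [2,0,0],
    [2,0,0],
    [2,0,0],
    [2,0,0],
    [2,0,0],
    [0,0,0],
    [0,0,0],
  ],
  turn=[
    [0,0,0],
    [0,0,0],
    [0,0,0],
    [0,0,0],
    [0,0,0],
    [0,0,0],
    [0,0,0],
    [0,0,0],
    [0,0,0],
    [0,0,0],
  ],
  fingers=[-1,-1,-1,-1,-1,-1,-1,-1,-1,-1],
)

```text
time: 6.33
position: [0.5233, 0.177, 0.0767]
tool_rot: [-1.569, 0.011, -0.022]
ft_force: [8.6, 2.6, -8.7]
grip_width: 0.241
```

```bash
python3 -c "
from h import *
show()"
```

```text
6.3333 [0.5233 0.177  0.0767] [ 8.65  2.63 -8.7 ] 0.241
[[ 1.     0.006  0.021]
 [-0.021  0.002  1.   ]
 [ 0.006 -1.     0.002]]
```

Request:
play_rows(
  translation=[
    [1,0,0],
    [1,0,0],
    [1,0,0],
    [0,0,0],
    [0,0,0],
    [0,0,0],
    [0,0,0],
    [0,0,0],
    [0,0,0],
    [0,0,0],
  ],
  turn=[
    [0,0,0],
    [0,0,0],
    [0,0,0],
    [0,0,0],
    [0,0,0],
    [0,0,0],
    [0,0,0],
    [0,0,0],
    [0,0,0],
    [0,0,0],
  ],
  fingers=[-1,-1,-1,-1,-1,-1,-1,-1,-1,-1],
)

```text
time: 7.17
position: [0.5234, 0.177, 0.0766]
tool_rot: [-1.57, 0.016, -0.016]
ft_force: [1.8, 4.4, -3.3]
grip_width: 0.241
```

```bash
python3 -c "
from h import *
show()"
```

```text
7.1667 [0.5234 0.177  0.0766] [ 1.82  4.38 -3.34] 0.241
[[ 1.     0.     0.02 ]
 [-0.02   0.001  1.   ]
 [ 0.    -1.     0.001]]
```

I commanded 3 mm forward and the tool stayed put while the force dropped from 8.6 to 1.8 N, so the sear is holding. Opening.

Request:
play_rows(
  translation=[
    [0,0,0],
    [0,0,0],
    [0,0,0],
    [0,0,0],
    [0,0,0],
    [0,0,0],
    [0,-10,0],
    [0,-20,0],
    [0,-25,0],
    [0,-25,0],
  ],
  turn=[
    [0,0,0],
    [0,0,0],
    [0,0,0],
    [0,0,0],
    [0,0,0],
    [0,0,0],
    [0,0,0],
    [0,0,0],
    [0,0,0],
    [0,0,0],
  ],
  fingers=[0.5,0.5,0.5,0.5,0.5,0.5,0.5,0.5,0.5,0.5],
)

```text
time: 8.0
position: [0.5229, 0.1759, 0.1578]
tool_rot: [-1.571, 0.017, -0.016]
ft_force: [1.4, 0.3, -0.6]
grip_width: 0.741
```

```bash
python3 -c "
from h import *
show([.4495,.1785,.1])
import cv2
for n in ('scene','side','wrist'): cv2.imwrite(f'pics/{n}4.png',ctrl.get_image(n))"
```

```text
8.0 [0.5229 0.1759 0.1578] [ 1.38  0.27 -0.58] 0.741
[[ 1.    -0.001  0.021]
 [-0.021 -0.001  1.   ]
 [-0.001 -1.    -0.001]]
tool mm [-73.4  57.9   1.1]
```

View pics/wrist4.png

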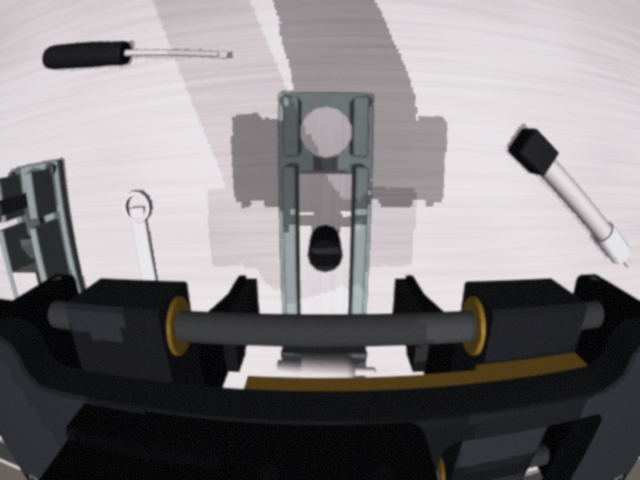

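View pics/side4.png

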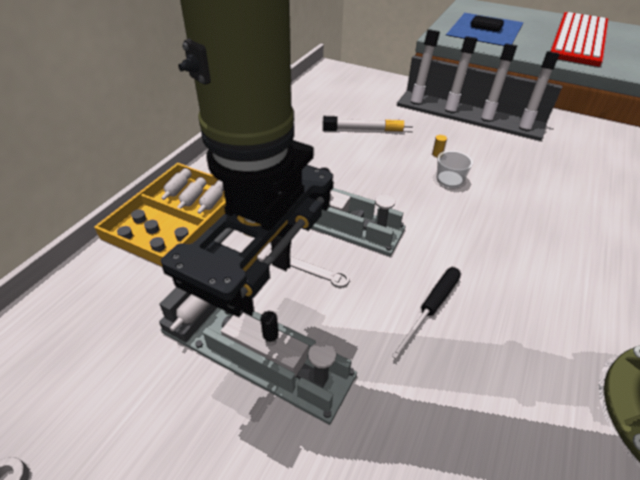

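The knob stayed back: wrist (325,248), drawn towards the pad, side (270,325). Next, shut the fingers and move above the trip pad.

Request:
play_rows(
  translation=[
    [0,0,0],
    [-10,0,0],
    [-20,0,1],
    [-20,5,0],
    [-15,10,0],
    [-8.5,10,0],
    [0,0,0],
    [0,0,0],
    [0,0,0],
    [0,0,0],
  ],
  turn=[
    [0,0,0],
    [0,0,0],
    [0,0,0],
    [0,0,0],
    [0,0,0],
    [0,0,0],
    [0,0,0],
    [0,0,0],
    [0,0,0],
    [0,0,0],
  ],
  fingers=[-1,-1,-1,-1,-1,-1,-1,-1,-1,-1],
)

```text
time: 8.98
position: [0.4507, 0.1788, 0.132]
tool_rot: [-1.571, 0.016, -0.017]
ft_force: [-0.7, -0.7, 0.2]
grip_width: 0.077
```

```bash
python3 -c "
from h import *
show([.4495,.1785,.085])
import cv2
for n in ('side','wrist'): cv2.imwrite(f'pics/{n}5.png',ctrl.get_image(n))"
```

```text
8.9833 [0.4507 0.1788 0.132 ] [-0.74 -0.7   0.23] 0.077
[[ 1.     0.001  0.021]
 [-0.021  0.     1.   ]
 [ 0.001 -1.     0.   ]]
tool mm [-1.2 47.  -0.4]
```

View pics/side5.png

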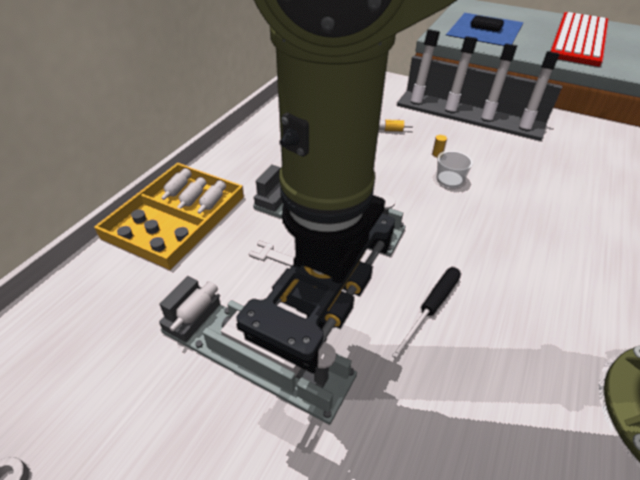

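The shut fingers are over the pad at side (325,355). Pressing down to about 10 mm of pad travel, then straight up.

Request:
play_rows(
  translation=[
    [-1,10,0],
    [0,15,0],
    [0,12,0],
    [0,6,0],
    [0,3,0],
    [0,3,0],
    [0,3,0],
    [0,3,0],
    [0,2,0],
    [0,0,0],
  ],
  turn=[
    [0,0,0],
    [0,0,0],
    [0,0,0],
    [0,0,0],
    [0,0,0],
    [0,0,0],
    [0,0,0],
    [0,0,0],
    [0,0,0],
    [0,0,0],
  ],
  fingers=[-1,-1,-1,-1,-1,-1,-1,-1,-1,-1],
)

```text
time: 9.92
position: [0.4487, 0.1787, 0.0747]
tool_rot: [-1.571, 0.017, -0.016]
ft_force: [-1.9, -0.8, 3.8]
grip_width: 0.002
```

```bash
python3 -c "
from h import *
show([.4495,.1785,.075])
import cv2
for n in ('side','scene'): cv2.imwrite(f'pics/{n}6.png',ctrl.get_image(n))"
```

```text
9.9167 [0.4487 0.1787 0.0747] [-1.9  -0.81  3.8 ] 0.002
[[ 1.    -0.     0.021]
 [-0.021 -0.     1.   ]
 [-0.    -1.    -0.   ]]
tool mm [ 0.8 -0.3 -0.2]
```

View pics/side6.png

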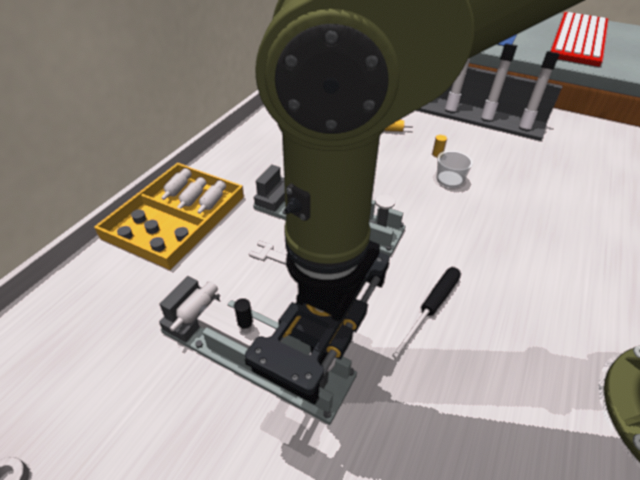

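View pics/scene6.png

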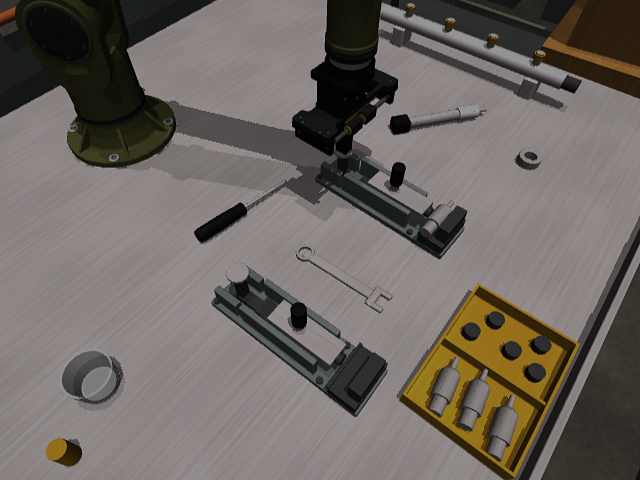

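The striker ran home: its knob is back at scene (398,174) and side (243,313), exactly where it started. Lifting clear.

Request:
play_rows(
  translation=[
    [0,-8,0],
    [0,-20,0],
    [0,-30,0],
    [0,-30,0],
    [0,-20,0],
    [0,-10,0],
    [0,0,0],
    [0,0,0],
    [0,0,0],
    [0,0,0],
  ],
  turn=[
    [0,0,0],
    [0,0,0],
    [0,0,0],
    [0,0,0],
    [0,0,0],
    [0,0,0],
    [0,0,0],
    [0,0,0],
    [0,0,0],
    [0,0,0],
  ],
  fingers=[-1,-1,-1,-1,-1,-1,-1,-1,-1,-1],
)

```text
time: 10.85
position: [0.4479, 0.1784, 0.1908]
tool_rot: [-1.572, 0.018, -0.014]
ft_force: [-0.1, 0.4, 0.1]
grip_width: 0.006
```

```bash
python3 -c "
from h import *
show()
import cv2
cv2.imwrite('pics/scene7.png',ctrl.get_image('scene'))"
```

```text
10.85 [0.4479 0.1784 0.1908] [-0.13  0.41  0.1 ] 0.006
[[ 1.    -0.003  0.021]
 [-0.021 -0.001  1.   ]
 [-0.003 -1.    -0.002]]
```

View pics/scene7.png

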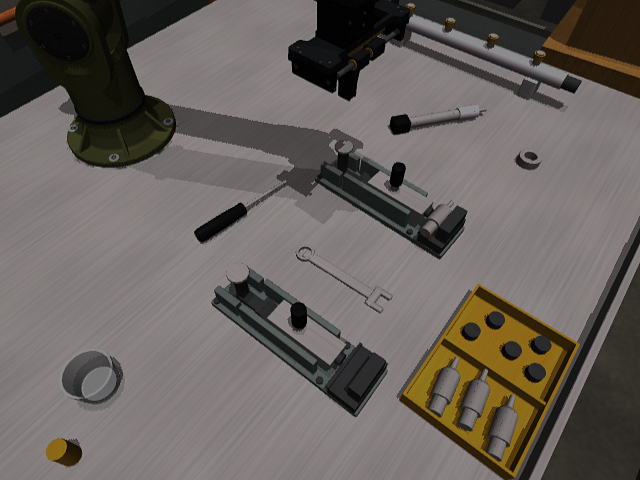

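The loaded stamp's knob is home at (398,174), the spare's is still at (299,315), the pad is up at (344,148), and the gripper is clear.

```bash
python3 -c "
from bench import ctrl
print(ctrl.close_job())"
```

```text
the job is handed in; nothing more can be done
None
```

The nozzle was struck and the job was handed in at about 11 s; the interface gives no verdict, so what follows rests on my own checks.

- **Drawing back:** I gripped the loaded stamp's knob, drew it about 49 mm and eased it forward. At 40 mm the tool stopped moving and the force dropped from 8.6 to 1.8 N, so the sear had caught. I then let go, and the pictures showed the knob staying back.
- **Tripping:** I pressed the trip pad with shut fingers to about 10 mm of travel, at about 4 N. The scene and side pictures then showed the knob back at its starting pixels.
- **Last checks:** After I lifted clear, the loaded striker was home, the pad was up and the spare striker had not moved. The gripper was at z = 0.19 m, with wrist force under 0.5 N.

No check failed. My first wrist-camera reading of the knob was 12 mm off because I had picked the wrong edge. Corrected in an enlarged crop, it agreed with the other two cameras.

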